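# Level a fold-down tray flap on a pack of spacer boards

### The arm

A 6-joint arm with a two-finger parallel gripper is mounted at the origin on the work surface. World frame = base frame: x ahead of the robot, y to its left, z up, the work surface at z = 0. Lengths are in m, angles in degrees, forces in N, time in s.
With the tool pointing down it reaches from about 0.325 to 0.85 m from the base axis. Payload 15.5 kg.
Tool frame: the origin (TCP) lies between the finger pads; the fingertips stand 11 mm ahead of it and the grasp point (between the pads) lies 8 mm behind it; z points along the fingers, y is the direction in which the jaws open and shut (so a half turn about z gives the same grasp; the last joint's range is limited). The gripper opens to 91 mm and grips with 3 to 60 N. Pads are 32 mm wide; open, the fingers measure 118 mm over their backs; the gripper's body (76 mm by 178 mm) begins 60 mm behind the grasp point.
Start: joints at [-77.378, 28.281, 77.091, -0, 74.628, -5.472], TCP at [0.194, -0.594, 0.225] pointing down, gripper open.
Joint ranges: [-166.48, 166.48], [-47.26, 123.95], [12.59, 153.08], [-70.14, 250.14], [6.76, 159.57], [-176.63, 176.63]. Speed limits (degrees/s): [108.29, 108.29, 147.25, 172.46, 172.46, 172.46].

### API

Orientations are given as [roll, pitch, yaw] about the fixed x, y, z axes, in that order (R = Rz(yaw) Ry(pitch) Rx(roll)).
In Python, from station import status, imaging, workorder gives the robot as it stands.
- The arm moves only by the shell command python3 -m jog 'ROWS'. ROWS is JSON, a list of rows, each a list of 3 entries, a list of its own where there are three numbers: the gripper command: -1 is shut, 1 is fully open, values between are in proportion, then the shift along the tool's x, y, z in cm, then the turn, a rotation vector about the tool's x, y, z in rad. In form: [[jaw, [dx, dy, dz], [wx, wy, wz]], ...]. A call has 1 to 20 rows; each row is the pose to reach, as a shift and turn from the pose commanded when the call began, along the tool's axes at that moment; what a row does not reach only later rows make up. A row lasts 1/12 s, in which the tool goes at most 41.7 mm and 7.16 degrees, less where a joint would pass 70% of its speed; a pose out of reach is approached as far as the arm can. A call with a gripper value outside its range is refused whole. The fingers move at their own pace and stop on an object; the grip force is fixed at half the most. Time passes only in rows, so rows that repeat a pose let the fingers close. It gives the time, the measured TCP pose, the force and the opening at its end, in the units of the state.
- status.sense(): the state, without advancing time (a new reading comes with each control period).
- imaging.capture(name): name is "scene" or "top" or "wrist"; returns (picture, depth): 420x560x3 uint8, red, green, blue; 420x560 float32, m along the optical axis (not along the pixel's ray), 0 where there is no reading.
- imaging.camera_info(name): a dict with "fx", "fy", "cx", "cy" (pixels), "camera_from_world" (4x4, takes a point from world to camera coordinates); the wrist camera has in their place "hand_eye" (4x4, takes a point from camera to tool coordinates, whose origin is the TCP and whose axes are the flange's). Camera axes: x right, y down, z forward; pixel columns grow to the right and rows downward; lengths in m; the calibration is good to about 2 mm. The wrist camera is an equidistant fisheye: a pixel r from the principal point sees the ray r / f radians off the axis. A picture is of the moment at which its call begins: read the wrist's pose just before it. camera_info takes no time and is no camera call.
- workorder.job_done(): hands the job in, once; it reports no verdict.
The state is a dict: "t": time; "joint_positions": joint angles; "joint_velocities": joint speeds; "joint_efforts": joint torques, N m; "eef_pos": TCP position; "ee_rot": TCP orientation; "ft_force": force on the tool from outside, world axes, zero at the start; "moment": the same for the moment, N m; "grip_width": opening from 0.0 (shut) to 1.0 (fully open).
Only numpy, scipy, OpenCV 4.12 (cv2) and the standard library are available. Lean on these libraries where they do the work, as an engineer would, in place of code of your own. Each camera call takes 0.05 s, during which the arm holds its last target.

### The job

The fold-down tray flap on the counter has to lie level (within 2 degrees). From the loose wooden boards pick those whose thicknesses together come closest to the height of the flap's hinge above the rubber pad, stack them lying flat on the middle of the pad, and tip the flap down so that it rests on the stack. All boards, the spare ones too, must end lying flat as they began (not on edge or upside down), and the cup, bowl and jar must stay where they are.

Things in the scene. Friction and masses are not known exactly. Their poses are not given: they have to be found in the camera images.
- pad_top (a point): Centre of the top of a black rubber pad (130 x 75 mm), 7 mm above the counter, on the tray rest's fixed steel base. x along the pad's long side, parallel to the hinge; y level from the pad to the hinge, 200 mm away; z up. The 4 mm base plate reaches 60 mm from the pad's centre away from the hinge. Two columns 134 mm tall stand 112 mm either side of the hinge's middle, 15 mm beyond its line.
- hinge_axis (a point): Middle of the flap's hinge axis, on a fixed bracket clamped to two columns; axis directions as pad_top. When the flap lies level its underside is exactly as high as this point, so the gap to fill is the height of this point above pad_top: 50 to 70 mm, different each time.
- flap (a joint): Angle of the flap in rad: 0 level over the pad, growing as it rises, pi/2 upright, more = leaning back. Starts leaning back, held by friction; pushed 0.5 past upright towards the pad it sinks by itself in 2 to 3 s (damped) and rests on what is below. Grey panel, 350 g, 180 mm wide along the hinge, 8 mm thick, reaching 240 mm from the axis (edge strip to 250); underside in the axis' plane.
- flap_edge (a point): Middle of the flap's free edge, 240 mm from the hinge axis, half-way through the 8 mm thickness.
- board_a_mid (a point): Centre (half-way up) of a loose plain wooden spacer board, 100 mm long (its x axis), 50 mm wide (its y axis) and 12 mm thick (its z axis, up). All four boards have the same outline and wood and differ only in thickness (12, 20, 28 and 40 mm). It starts lying flat on the counter; weight 45 g.
- board_b_mid (a point): Centre (half-way up) of a loose plain wooden spacer board, 100 mm long (its x axis), 50 mm wide (its y axis) and 20 mm thick (its z axis, up). All four boards have the same outline and wood and differ only in thickness (12, 20, 28 and 40 mm). It starts lying flat on the counter; weight 75 g.
- board_c_mid (a point): Centre (half-way up) of a loose plain wooden spacer board, 100 mm long (its x axis), 50 mm wide (its y axis) and 28 mm thick (its z axis, up). All four boards have the same outline and wood and differ only in thickness (12, 20, 28 and 40 mm). It starts lying flat on the counter; weight 105 g.
- board_d_mid (a point): Centre (half-way up) of a loose plain wooden spacer board, 100 mm long (its x axis), 50 mm wide (its y axis) and 40 mm thick (its z axis, up). All four boards have the same outline and wood and differ only in thickness (12, 20, 28 and 40 mm). It starts lying flat on the counter; weight 150 g.
- water_cup: Steel cup, 72 mm across, 75 mm tall, loose; origin at the centre of its underside. Leave it alone.
- side_bowl: Steel bowl, 110 mm across, 45 mm tall, loose; origin at the centre of its underside. Leave it alone.
- sauce_jar: Closed amber jar with black cap, 64 mm across, 100 mm tall, loose; origin at the centre of its underside. Leave it alone.
Mind the look-alikes: they are no part of the job. Leave any grey or red look-alike of the part that bears board_a_mid alone.

How it is judged:
By the outcome, as a careful person would: the job done as asked, in the order asked, and still so for the second after the job is handed in, with the robot touching nothing.
It also fails if it takes over 72 s, if anything falls off the work surface, if the arm or the gripper's body presses on something with over 40 N, if the wrist force passes 120 N, or if a joint passes its speed limit or range.

## Working session

There is one attempt and no reset: what is moved stays moved. The work goes in short steps, Python scripts to look and compute and a shell command to move; the robot and the scene stay as the last step left them, time stands still between calls to the robot, and variables do not carry over. Pictures are saved under pics/ and viewed, and the job is handed in when it is done.

```bash
mkdir -p pics; ls
python3 - <<'E'
from station import status, imaging, workorder
import cv2,numpy as np
s=status.sense();print({k:np.round(v,3).tolist() for k,v in s.items()})
for n in("scene","top","wrist"):
    p,d=imaging.capture(n);cv2.imwrite(f"pics/{n}0.png",p[:,:,::-1]);np.save(f"{n}_d.npy",d);np.save(f"{n}_p.npy",p)
    print(n,{k:np.round(v,4).tolist() for k,v in imaging.camera_info(n).items()},(d>0).mean())
E
```

```text
pics
{'t': 0.0, 'joint_positions': [-77.38, 28.313, 77.127, 0.001, 74.628, -5.471], 'joint_velocities': [-0.019, -0.096, -0.056, -0.074, 0.034, -0.083], 'joint_efforts': [-0.001, -87.882, -38.185, 0.071, 0.053, -0.0], 'eef_pos': [0.194, -0.594, 0.224], 'ee_rot': [-179.932, -0.007, 18.091], 'ft_force': [1.175, -0.288, 0.32], 'moment': [-0.022, -0.036, -0.017], 'grip_width': 1.001}
scene {'fx': 393.8437, 'fy': 393.8437, 'cx': 274.8959, 'cy': 208.8468, 'camera_from_world': [[0.7027, 0.7115, -0.0007, -0.3292], [0.5012, -0.4957, -0.7092, -0.2417], [-0.5049, 0.4981, -0.705, 1.3184], [0.0, 0.0, 0.0, 1.0]]} 0.992920918367347
top {'fx': 516.0012, 'fy': 516.0012, 'cx': 273.1832, 'cy': 204.2752, 'camera_from_world': [[-0.0076, -0.9999, -0.0082, -0.0755], [-0.9977, 0.0081, -0.0675, 0.5692], [0.0675, 0.0077, -0.9977, 1.2783], [0.0, 0.0, 0.0, 1.0]]} 0.995875850340136
wrist {'fx': 325.1923, 'fy': 325.1923, 'cx': 277.5784, 'cy': 213.7426, 'hand_eye': [[0.0001, -0.9617, -0.2743, 0.0774], [1.0, 0.0001, -0.0001, 0.0001], [0.0001, -0.2743, 0.9617, -0.1594], [0.0, 0.0, 0.0, 1.0]]} 0.9953996598639456
```

View pics/scene0.png

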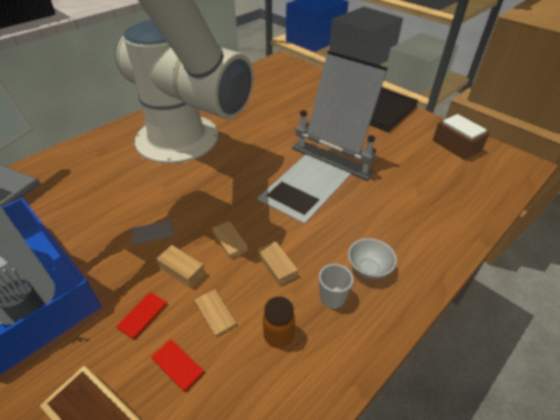

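View pics/top0.png

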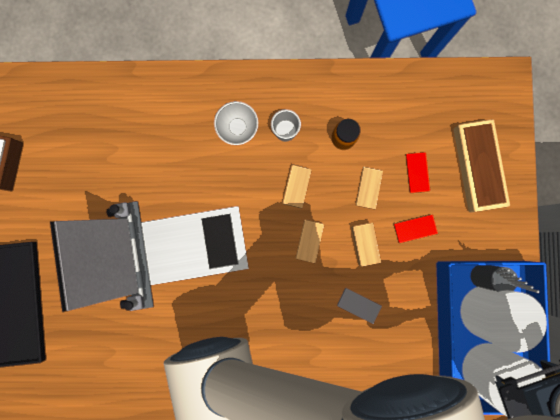

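View pics/wrist0.png

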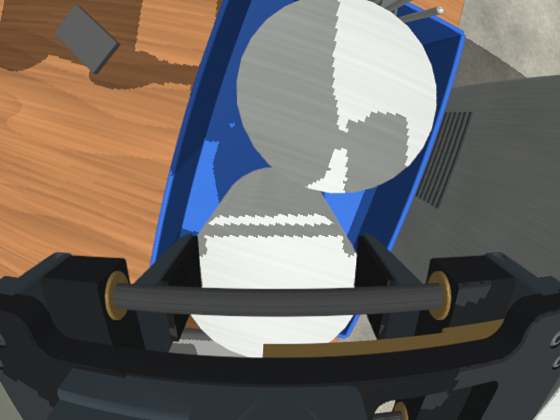

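The top view shows four pale boards at about (297,185), (370,188), (310,241) and (366,244). The pad is at (219,240), the bracket at about (140,255) and the flap leans back towards the left. Next I'll measure them with the depth images.

```bash
cat > h.py <<'E'
import numpy as np,cv2
from station import status, imaging, workorder
from scipy.spatial.transform import Rotation as R
def cloud(n,p=None,d=None):
    if d is None: p,d=imaging.capture(n)
    i=imaging.camera_info(n);T=np.linalg.inv(i["camera_from_world"])
    v,u=np.mgrid[:420,:560]
    c=np.stack([(u-i["cx"])/i["fx"]*d,(v-i["cy"])/i["fy"]*d,d],-1)
    w=c@T[:3,:3].T+T[:3,3]; w[d<=0]=np.nan
    return p,d,w
def rect(w,m,er=1):
    P=w[m][:,:2].astype(np.float32); r=cv2.minAreaRect((P*1000)); return r
E
python3 - <<'E'
from h import *
for n in("top","scene"):
    p,d,w=cloud(n,np.load(n+"_p.npy"),np.load(n+"_d.npy"))
    z=w[...,2]
    # table fit residual
    hsv=cv2.cvtColor(p,cv2.COLOR_RGB2HSV)
    reg=(w[...,0]>0.3)&(w[...,0]<0.75)&(w[...,1]>-.45)&(w[...,1]<0.1)
    print(n,"table z med",np.nanmedian(z[reg]),np.nanstd(z[reg&(abs(z)<.006)]))
    m=(reg&(z>0.007)&(z<0.12)).astype(np.uint8)
    k,l,st,c=cv2.connectedComponentsWithStats(m)
    for j in range(1,k):
        if st[j,4]<60: continue
        mm=l==j; r=rect(w,mm)
        print(j,st[j,4],"px",np.round(c[j]),"rect",np.round(r[0],1),np.round(r[1],1),round(r[2],1),"z med/95",np.round(np.percentile(z[mm],[50,95])*1000,1),"rgb",np.median(p[mm],0))
E
```

```text
top table z med 0.0017769474652200579 0.002549670693404156
1 564 px [346. 136.] rect [ 728.4 -266.1] [73.9 43. ] 90.0 z med/95 [ 98.1 103.8] rgb [43. 40. 40.]
2 109 px [286. 136.] rect [ 737.3 -112.8] [63.1 24.4] 89.9 z med/95 [71.6 78. ] rgb [179. 178. 172.]
3 304 px [236. 138.] rect [733.5   9.6] [32.9 97.5] 0.5 z med/95 [25.9 47.2] rgb [163. 162. 153.]
46 445 px [413. 172.] rect [ 646.6 -437.1] [100.1  30.7] 4.4 z med/95 [12.6 17.2] rgb [243.   4.   0.]
69 800 px [297. 186.] rect [ 613.1 -140.2] [50.1 99.9] 75.7 z med/95 [28.3 32.5] rgb [238. 189. 114.]
71 772 px [369. 188.] rect [ 609.2 -323.7] [ 50.4 100.2] 78.0 z med/95 [12.6 16.9] rgb [239. 189. 114.]
130 702 px [220. 241.] rect [477.1  54.1] [134.7  82.5] 7.0 z med/95 [ 8.7 12. ] rgb [42. 39. 38.]
143 491 px [408. 230.] rect [ 501.  -421.7] [49.9 67.4] 13.8 z med/95 [12.7 17. ] rgb [245.  17.   1.]
145 803 px [310. 241.] rect [ 475.5 -171. ] [ 50.2 100. ] 76.1 z med/95 [20.1 24.4] rgb [160. 119.  73.]
152 904 px [366. 244.] rect [ 467.2 -311.8] [100.3  56.4] 9.5 z med/95 [40.1 44.5] rgb [243. 195. 118.]
256 613 px [357. 303.]
[... 462 characters left out ...]
] rect [ 614.6 -139.5] [ 51.  102.8] 75.7 z med/95 [27.  29.4] rgb [184. 144.  88.]
60 1113 px [180. 265.] rect [ 469.3 -309.1] [101.2  51.6] 10.9 z med/95 [38.4 41. ] rgb [182. 141.  86.]
61 393 px [328. 275.] rect [ 738.  -110.7] [65.6 23.7] 89.8 z med/95 [51.  74.9] rgb [108. 106.  98.]
63 1006 px [215. 312.] rect [ 610.7 -322.8] [ 50.5 102. ] 78.3 z med/95 [11.3 13.4] rgb [188. 146.  89.]
64 609 px [148. 307.] rect [ 503.8 -421.8] [51.1 67.3] 12.4 z med/95 [11.1 13.2] rgb [193.  33.  18.]
65 647 px [272. 314.] rect [ 731.1 -262.1] [37.3 59.9] 0.4 z med/95 [ 98.6 101.1] rgb [59. 44. 31.]
66 754 px [182. 361.] rect [ 648.8 -436.4] [101.8  31.5] 3.0 z med/95 [11.4 13.4] rgb [195.  35.  20.]
```

Run:
```python
from h import *
p=np.load("scene_p.npy");q=np.load("top_p.npy")
a=cv2.resize(p[30:225,250:420],None,fx=3,fy=3,interpolation=cv2.INTER_CUBIC)
b=cv2.resize(q[185:325,40:260],None,fx=3.4,fy=3.4,interpolation=cv2.INTER_CUBIC)
cv2.imwrite("pics/za.png",a[:,:,::-1]);cv2.imwrite("pics/zb.png",b[:,:,::-1])
for n in("top","scene"):
    p,d,w=cloud(n,np.load(n+"_p.npy"),np.load(n+"_d.npy"))
    z=w[...,2]
    g=(p.max(-1).astype(int)-p.min(-1)<25)
    # pad
    reg=(abs(w[...,0]-.477)<.12)&(abs(w[...,1]-.05)<.1)&(p.max(-1)<70)&g&(z>0)&(z<.02)
    m=cv2.morphologyEx(reg.astype(np.uint8),cv2.MORPH_OPEN,np.ones((3,3)))
    k,l,st,c=cv2.connectedComponentsWithStats(m);j=1+np.argmax(st[1:,4]);mm=l==j
    r=rect(w,mm);print(n,"pad",st[j],np.round(r[0],1),np.round(r[1],1),round(r[2],2),"z",np.median(z[mm])*1e3)
    # base plate white
    regw=(abs(w[...,0]-.477)<.15)&(w[...,1]>-.05)&(w[...,1]<.25)&(p.min(-1)>110)&g&(z<.02)
    m=cv2.morphologyEx(regw.astype(np.uint8),cv2.MORPH_OPEN,np.ones((3,3)));r=rect(w,m>0);print(" plate",m.sum(),np.round(r[0],1),np.round(r[1],1),round(r[2],2),"z",np.median(z[m>0])*1e3)
```

```text
top pad [ 203  215   35   53 1370] [478.2  56.7] [125.5  71. ] 9.21 z 6.919225471265
 plate 4703 [467.8 121.6] [160.2 251. ] 9.0 z 3.718434593429354
scene pad [270 184  46  28 693] [479.8  55.4] [123.1  70.2] 8.32 z 6.205182395043418
 plate 2191 [469.9 121.2] [157.6 252.6] 9.31 z 3.3843212298030334
```

View pics/za.png

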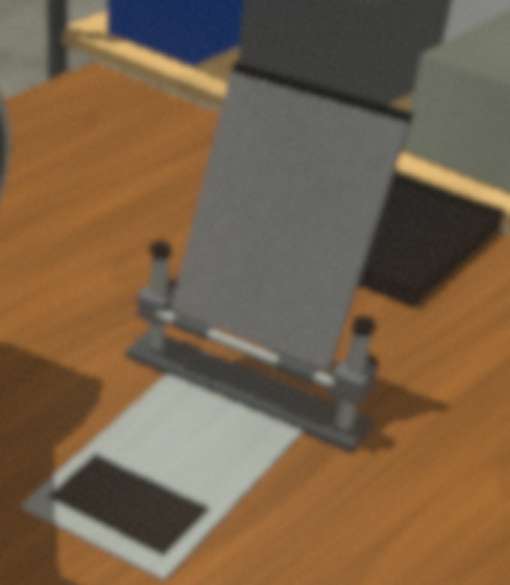

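View pics/zb.png

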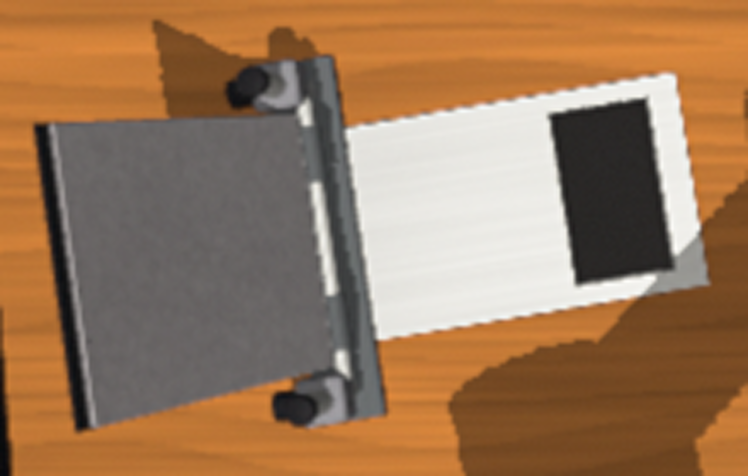

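Run:
```python
from h import *
ang=np.radians(9.1);pc=np.array([.479,.056]);ex=np.array([np.cos(ang),np.sin(ang)]);ey=np.array([-ex[1],ex[0]])
for n in("top","scene"):
    p,d,w=cloud(n,np.load(n+"_p.npy"),np.load(n+"_d.npy"))
    L=np.stack([(w[...,:2]-pc)@ex,(w[...,:2]-pc)@ey,w[...,2]],-1)
    m=(abs(L[...,0])<.085)&(L[...,1]>.2)&(L[...,1]<.48)&(L[...,2]>.10)&(L[...,2]<.45)
    P=L[m]
    # z>.1: fit y = a + b z + c x robustly
    A=np.c_[np.ones(len(P)),P[:,2],P[:,0]];y=P[:,1];k=np.ones(len(y),bool)
    for _ in range(8):
        s=np.linalg.lstsq(A[k],y[k],rcond=None)[0];r=y-A@s;k=abs(r)<max(.004,2.5*np.std(r[k])) if _>3 else abs(r)<.03
    print(n,k.sum(),"std",np.std(r[k]),s,"lean",90+np.degrees(np.arctan(s[1])))
    zh=(.2-s[0])/s[1];print(" hinge z @y=.2:",zh," gap vs 7mm:",zh-.007)
    Pk=P[k];dirn=np.array([s[1],1])/np.hypot(s[1],1)
    t=(Pk[:,1]-.2)*dirn[0]+(Pk[:,2]-zh)*dirn[1]
    print(" t 1,50,99,99.9 from hinge:",np.percentile(t,[.5,50,99,99.9]),"x range",np.percentile(Pk[:,0],[.5,99.5]))
    # edge strip: dark pixels
    m2=m&(abs(L[...,1]-(s[0]+s[1]*L[...,2]))<.012)
    t2=(L[...,1]-.2)*dirn[0]+(L[...,2]-zh)*dirn[1]
    for a in np.arange(.2,.27,.006):
        q=m2&(t2>=a)&(t2<a+.006)&(abs(L[...,0])<.06)
        if q.sum():print("  ",round(a,3),q.sum(),p[q].mean().round())
    # column/hinge slice
    for a in np.arange(.02,.15,.01):
        q=(L[...,2]>=a)&(L[...,2]<a+.01)&(abs(L[...,0])<.15)&(L[...,1]>.16)&(L[...,1]<.26)
        if q.sum(): print("  z",round(a,2),q.sum(),np.round(np.percentile(L[q][:,1],[5,50,95]),3),np.round(np.percentile(L[q][:,0],[5,95]),3),p[q].mean().round())
```

```text
top 5473 std 0.0015896141086521984 [ 0.17513779  0.38436766 -0.00125708] lean 111.0251456364717
 hinge z @y=.2: 0.06468339897204438  gap vs 7mm: 0.05768339897204438
 t 1,50,99,99.9 from hinge: [0.03903986 0.16099612 0.250655   0.25279599] x range [-0.0841608  0.0839061]
   0.2 113 101.0
   0.206 130 101.0
   0.212 131 101.0
   0.218 126 101.0
   0.224 136 102.0
   0.23 133 101.0
   0.236 193 118.0
   0.242 153 41.0
   0.248 119 35.0
   0.254 1 22.0
  z 0.02 4 [0.206 0.207 0.207] [-0.08   0.111] 68.0
  z 0.05 23 [0.197 0.199 0.226] [-0.121  0.116] 69.0
  z 0.06 248 [0.193 0.198 0.223] [-0.106  0.103] 122.0
  z 0.07 552 [0.195 0.204 0.247] [-0.121  0.117] 110.0
  z 0.08 329 [0.202 0.208 0.222] [-0.119  0.113] 109.0
  z 0.09 250 [0.208 0.212 0.216] [-0.09   0.087] 102.0
  z 0.1 230 [0.208 0.216 0.218] [-0.086  0.095] 101.0
  z 0.11 238 [0.215 0.219 0.222] [-0.088  0.083] 101.0
  z 0.12 265 [0.215 0.223 0.227] [-0.084  0.088] 99.0
  z 0.13 374 [0.208 0.226 0.23 ] [-0.117  0.113] 81.0
  z 0.14 252 [0.228 0.231 0.234] [-0.082  0.077] 102.0
scene 4325 std 0.002068417803069124 [ 0.17695516  
[... 403 characters left out ...]
z 0.02 31 [0.206 0.21  0.217] [-0.115  0.119] 92.0
  z 0.03 29 [0.206 0.21  0.219] [-0.112  0.118] 90.0
  z 0.04 12 [0.206 0.209 0.212] [-0.116  0.114] 85.0
  z 0.05 56 [0.196 0.2   0.21 ] [-0.124  0.127] 75.0
  z 0.06 250 [0.193 0.198 0.212] [-0.116  0.127] 102.0
  z 0.07 379 [0.196 0.205 0.233] [-0.116  0.122] 97.0
  z 0.08 254 [0.205 0.209 0.216] [-0.107  0.117] 102.0
  z 0.09 233 [0.208 0.213 0.217] [-0.106  0.11 ] 103.0
  z 0.1 261 [0.209 0.216 0.221] [-0.105  0.112] 103.0
  z 0.11 237 [0.209 0.22  0.225] [-0.106  0.111] 102.0
  z 0.12 245 [0.208 0.223 0.228] [-0.105  0.109] 97.0
  z 0.13 276 [0.21  0.227 0.232] [-0.111  0.114] 94.0
  z 0.14 218 [0.228 0.232 0.235] [-0.083  0.083] 104.0
```

Run:
```python
from h import *
from scipy.optimize import curve_fit
ang=np.radians(9.1);pc=np.array([.479,.056]);ex=np.array([np.cos(ang),np.sin(ang)]);ey=np.array([-ex[1],ex[0]])
for n,zp,S in(("top",.00692,(.17513779,.38436766)),("scene",.0062,(.17695516,.37626151))):
    p=np.load(n+"_p.npy");d=np.load(n+"_d.npy");i=imaging.camera_info(n);T=np.linalg.inv(i["camera_from_world"])
    # rays to local frame
    v,u=np.mgrid[:420,:560]
    r=np.stack([(u-i["cx"])/i["fx"],(v-i["cy"])/i["fy"],np.ones(u.shape)],-1)@T[:3,:3].T;o=T[:3,3]
    rl=np.stack([r[...,:2]@ex,r[...,:2]@ey,r[...,2]],-1);ol=np.array([(o[:2]-pc)@ex,(o[:2]-pc)@ey,o[2]])
    s0,s1=S # plane y=s0+s1 z
    k=(s0+s1*ol[2]-ol[1])/(rl[...,1]-s1*rl[...,2]);X=ol+rl*k[...,None]
    zz=X[...,2]
    q=(abs(X[...,0])<.07)
    g=p.mean(-1)
    dz=np.abs(d-k)<.02
    print(n)
    for a in np.arange(.270,.312,.002):
        m=q&(zz>=a)&(zz<a+.002)
        if m.sum(): print("  z %.3f n%d I %.0f onplane %.2f"%(a,m.sum(),g[m].mean(),dz[m].mean()))
```

```text
top
  z 0.270 n56 I 101 onplane 1.00
  z 0.272 n56 I 102 onplane 1.00
  z 0.274 n53 I 102 onplane 1.00
  z 0.276 n57 I 102 onplane 1.00
  z 0.278 n55 I 101 onplane 0.98
  z 0.280 n57 I 101 onplane 1.00
  z 0.282 n58 I 100 onplane 0.98
  z 0.284 n57 I 101 onplane 1.00
  z 0.286 n56 I 111 onplane 1.00
  z 0.288 n58 I 145 onplane 1.00
  z 0.290 n58 I 123 onplane 1.00
  z 0.292 n59 I 76 onplane 1.00
  z 0.294 n59 I 31 onplane 1.00
  z 0.296 n59 I 19 onplane 1.00
  z 0.298 n58 I 20 onplane 1.00
  z 0.300 n60 I 34 onplane 0.97
  z 0.302 n60 I 69 onplane 0.58
  z 0.304 n61 I 108 onplane 0.00
  z 0.306 n58 I 120 onplane 0.00
  z 0.308 n61 I 121 onplane 0.00
  z 0.310 n62 I 121 onplane 0.00
scene
  z 0.270 n39 I 102 onplane 1.00
  z 0.272 n41 I 102 onplane 1.00
  z 0.274 n41 I 102 onplane 1.00
  z 0.276 n39 I 102 onplane 1.00
  z 0.278 n41 I 102 onplane 1.00
  z 0.280 n41 I 101 onplane 1.00
  z 0.282 n41 I 101 onplane 1.00
  z 0.284 n41 I 100 onplane 1.00
  z 0.286 n41 I 95 onplane 1.00
  z 0.288 n40 I 81 onplane 1.00
  z 0.290 n41 I 59 onplane 1.00
  z 0.292 n42 I 40 onplane 1.00
  z 0.294 n42 I 36 onplane 1.00
  z 0.296 n42 I 42 onplane 1.00
  z 0.298 n42 I 50 onplane 0.52
  z 0.300 n40 I 57 onplane 0.00
  z 0.302 n43 I 60 onplane 0.00
  z 0.304 n41 I 61 onplane 0.00
  z 0.306 n43 I 61 onplane 0.00
  z 0.308 n42 I 61 onplane 0.00
  z 0.310 n43 I 61 onplane 0.00
```

```bash
cat >> h.py <<'E'
def delta(xyz,yaw,rot=None):
    s=status.sense();Rc=R.from_euler("xyz",s["ee_rot"],degrees=True)
    Rt=R.from_euler("xyz",[180,0,yaw],degrees=True) if rot is None else rot
    dp=Rc.inv().apply(np.array(xyz)-s["eef_pos"])*100
    print("t",round(s["t"],2),"pos",np.round(s["eef_pos"],4),np.round(s["ee_rot"],2),"F",np.round(s["ft_force"],1),"g",round(s["grip_width"],3))
    print("shift cm",np.round(dp,2),"turn",np.round((Rc.inv()*Rt).as_rotvec(),3))
def wristpose():
    s=status.sense();T=np.eye(4);T[:3,:3]=R.from_euler("xyz",s["ee_rot"],degrees=True).as_matrix();T[:3,3]=s["eef_pos"]
    return T@np.array(imaging.camera_info("wrist")["hand_eye"])
def wcloud(name):
    T=wristpose();p,d=imaging.capture("wrist");i=imaging.camera_info("wrist")
    cv2.imwrite(f"pics/{name}.png",p[:,:,::-1]);np.savez(f"{name}.npz",p=p,d=d,T=T)
    return wc(p,d,T)
def wc(p,d,T):
    i=imaging.camera_info("wrist")
    v,u=np.mgrid[:420,:560];a=(u-i["cx"])/i["fx"];b=(v-i["cy"])/i["fy"];r=np.hypot(a,b)+1e-9
    c=np.stack([np.tan(r)*a/r*d,np.tan(r)*b/r*d,d],-1);w=c@T[:3,:3].T+T[:3,3];w[d<=0]=np.nan
    return p,d,w
E
python3 -c "
from h import *
delta([.468,-.3105,.16],10)"
```

```text
t 0.15 pos [ 0.194  -0.5938  0.2245] [-1.7995e+02 -1.0000e-02  1.8090e+01] F [ 0.5 -0.5 -0.2] g 0.998
shift cm [ 34.84 -18.42   6.47] turn [-0.001 -0.     0.141]
```

```bash
python3 -m jog '[[1,[4,-2,0],[0,0,0]],[1,[8,-4.2,0],[0,0,0.05]],[1,[12,-6.3,0.5],[0,0,0.141]],[1,[16,-8.5,1.5],[0,0,0.141]],[1,[20,-10.6,2.5],[0,0,0.141]],[1,[24,-12.7,3.5],[0,0,0.141]],[1,[28,-14.8,5],[0,0,0.141]],[1,[32,-17,6],[0,0,0.141]],[1,[34.84,-18.42,6.47],[0,0,0.141]],[1,[34.84,-18.42,6.47],[0,0,0.141]],[1,[34.84,-18.42,6.47],[0,0,0.141]],[1,[34.84,-18.42,6.47],[0,0,0.141]]]'
cat >> h.py <<'E'
def wboard(name,xy,zt,rad=.08):
    p,d,w=wcloud(name)
    z=w[...,2];m=(abs(z-zt)<.005)&(np.hypot(w[...,0]-xy[0],w[...,1]-xy[1])<rad)
    m=cv2.morphologyEx(m.astype(np.uint8),cv2.MORPH_OPEN,np.ones((3,3)));k,l,st,c=cv2.connectedComponentsWithStats(m);j=1+np.argmax(st[1:,4])
    r=rect(w,l==j);print(name,st[j],np.round(r[0],1),np.round(r[1],1),round(r[2],2),"z",np.median(z[l==j])*1e3)
E
python3 -c "
from h import *
wboard('w1',(.468,-.31),.04)
delta([.468,-.3105,.014],10)"
```

```text
t: 1.15
eef_pos: [0.4686, -0.3096, 0.1598]
ee_rot: [-180.0, 0.0, 10.2]
ft_force: [-0.2, -0.0, 0.5]
grip_width: 1.003
w1 [ 246  157   58  107 5936] [ 466.7 -307.7] [99.9 50.3] 10.52 z 39.58685206782472
t 1.2 pos [ 0.4681 -0.3106  0.1601] [-1.7999e+02  3.0000e-02  1.0090e+01] F [-0.1 -0.3  0.3] g 0.996
shift cm [ 0.000e+00 -1.000e-02  1.461e+01] turn [-0.     0.     0.002]
```

View pics/w1.png

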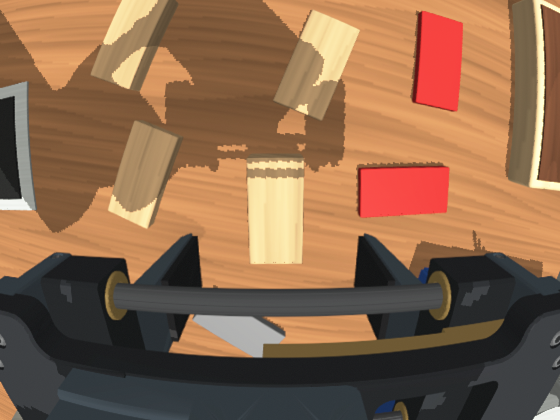

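The wrist view shows board D centred between the open jaws, at about (275,211). I'll descend and grip it.

```bash
python3 -m jog '[[1,[-0.06,-0.2,4],[0,0,0]],[1,[-0.06,-0.2,8],[0,0,0]],[1,[-0.06,-0.2,11.5],[0,0,0]],[1,[-0.06,-0.2,13.8],[0,0,0]],[1,[-0.06,-0.2,14.6],[0,0,0]],[1,[-0.06,-0.2,14.6],[0,0,0]],[-1,[-0.06,-0.2,14.6],[0,0,0]],[-1,[-0.06,-0.2,14.6],[0,0,0]],[-1,[-0.06,-0.2,14.6],[0,0,0]],[-1,[-0.06,-0.2,14.6],[0,0,0]],[-1,[-0.06,-0.2,14.6],[0,0,0]],[-1,[-0.06,-0.2,14.6],[0,0,0]],[-1,[-0.06,-0.2,14.6],[0,0,0]],[-1,[-0.06,-0.2,14.6],[0,0,0]]]'
python3 -c "
from h import *
delta([.478,.0565,.12],9.1)"
```

```text
t: 2.37
eef_pos: [0.4672, -0.3089, 0.0144]
ee_rot: [180.0, -0.0, 10.0]
ft_force: [-1.1, -0.1, 5.3]
grip_width: 0.547
t 2.37 pos [ 0.4672 -0.3089  0.0144] [ 1.800e+02 -1.000e-02  1.002e+01] F [-1.1 -0.1  5.3] g 0.547
shift cm [  7.42 -35.79 -10.56] turn [ 0.    -0.     0.016]
```

```bash
python3 -m jog '[[-1,[0,0,-3],[0,0,0]],[-1,[0,0,-6],[0,0,0]],[-1,[0.5,-2.5,-9],[0,0,0]],[-1,[1.5,-6,-10.5],[0,0,0.016]],[-1,[2.3,-10,-10.56],[0,0,0.016]],[-1,[3.1,-14,-10.56],[0,0,0.016]],[-1,[4,-18,-10.56],[0,0,0.016]],[-1,[4.8,-22,-10.56],[0,0,0.016]],[-1,[5.6,-26,-10.56],[0,0,0.016]],[-1,[6.4,-30,-10.56],[0,0,0.016]],[-1,[7,-33.5,-10.56],[0,0,0.016]],[-1,[7.42,-35.2,-10.56],[0,0,0.016]],[-1,[7.42,-35.79,-10.56],[0,0,0.016]],[-1,[7.42,-35.79,-10.56],[0,0,0.016]],[-1,[7.42,-35.79,-10.56],[0,0,0.016]],[-1,[7.42,-35.79,-10.56],[0,0,0.016]]]'
python3 -c "
from h import *
p,d,w=wcloud('w2')
delta([.478,.0565,.0215],9.1)
"
```

```text
t: 3.7
eef_pos: [0.478, 0.0553, 0.1198]
ee_rot: [180.0, 0.0, 9.0]
ft_force: [0.7, -0.4, -2.2]
grip_width: 0.544
t 3.75 pos [0.4781 0.0552 0.1198] [179.99   0.     9.02] F [ 0.3  0.  -1.5] g 0.551
shift cm [ 0.02 -0.13  9.83] turn [ 0.     0.    -0.001]
```

View pics/w2.png

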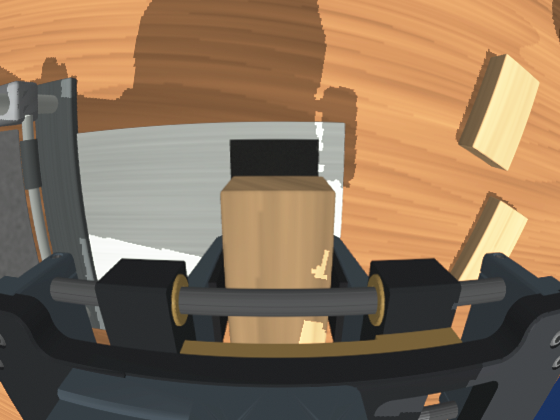

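Run:
```python
from h import *
f=np.load("w2.npz");p,d,w=wc(f["p"],f["d"],f["T"])
ang=np.radians(9.1);pc=np.array([.479,.056]);ex=np.array([np.cos(ang),np.sin(ang)]);ey=np.array([-ex[1],ex[0]])
L=np.stack([(w[...,:2]-pc)@ex,(w[...,:2]-pc)@ey,w[...,2]],-1)*1000
q=L[140:178,233:316];print("pad vis z",np.nanmedian(q[...,2]),)
m=(p.max(-1)<60)&(abs(L[...,2]-7)<4)&(L[...,0]>10)&(L[...,0]<80)&(abs(L[...,1])<60)
m=cv2.morphologyEx(m.astype(np.uint8),cv2.MORPH_OPEN,np.ones((3,3)))>0
print("pad y range at x 52..60",np.percentile(L[m&(L[...,0]>50)&(L[...,0]<62)][:,1],[0,1,99,100]),"x max",np.percentile(L[m][:,0],[99,99.9]))
pl=(p.min(-1)>100)&(abs(L[...,2]-4)<2.5)&(L[...,1]>50)&(L[...,1]<150);print("plate z",np.median(L[pl][:,2]), "x max",np.percentile(L[pl][:,0],[99.9]))
tb=(abs(L[...,2])<6)&(L[...,0]>100)&(L[...,0]<150)&(L[...,1]>0)&(L[...,1]<150);print("table z",np.median(L[tb][:,2]))
# hinge region: rows 110..250, cols 0..45
sub=cv2.resize(p[60:260,0:110],None,fx=5,fy=4,interpolation=cv2.INTER_CUBIC);cv2.imwrite("pics/w2h.png",sub[:750,:,::-1][:600])
for v in range(115,245,12):
    print(v,[tuple(np.round(L[v,u]).astype(int).tolist()) for u in range(6,60,5) if d[v,u]>0])
```

```text
pad vis z 6.682372790306923
pad y range at x 52..60 [-33.94994134 -33.66620667  38.32558391  38.63521519] x max [62.54667735 62.79921699]
plate z 3.6651528705841097 x max [128.39499477]
table z -0.2877207590726849
115 [(101, 215, 79), (100, 206, 81), (99, 202, 79), (98, 200, 75), (98, 201, 67), (98, 198, 64), (98, 201, 54), (101, 231, 12), (100, 225, 11), (99, 218, 12), (98, 211, 12)]
127 [(97, 301, -1), (96, 292, 0), (95, 284, -2), (94, 275, -1), (89, 200, 70), (88, 197, 66), (90, 238, 14), (89, 231, 14), (88, 226, 11), (88, 219, 12), (87, 212, 11)]
139 [(81, 210, 85), (81, 208, 80), (80, 206, 76), (81, 276, 0), (79, 200, 71), (78, 197, 67), (78, 195, 63), (77, 233, 12), (77, 226, 12), (76, 220, 12), (75, 214, 10)]
151 [(72, 212, 84), (71, 209, 81), (71, 207, 76), (70, 205, 72), (69, 198, 74), (69, 195, 70), (68, 195, 63), (65, 235, 12), (65, 227, 12), (64, 221, 11), (63, 214, 11)]
163 [(63, 211, 86), (62, 210, 81), (61, 208, 77), (60, 206, 73), (60, 200, 72), (59, 196, 70), (58, 194, 67), (53, 237, 11), (53, 230, 12), (52, 222, 12), (52, 215, 12)]
175 [(53, 213, 86), (52, 209, 84),
[... 273 characters left out ...]
), (28, 226, 12), (28, 218, 13)]
199 [(35, 213, 90), (34, 211, 86), (33, 209, 82), (32, 206, 78), (14, 279, 0), (29, 203, 70), (29, 199, 67), (13, 254, 0), (16, 236, 11), (16, 229, 11), (16, 221, 13)]
211 [(25, 214, 92), (24, 212, 88), (23, 210, 84), (22, 208, 79), (21, 206, 75), (0, 274, 0), (19, 200, 69), (18, 196, 66), (3, 238, 12), (3, 231, 12), (3, 224, 12)]
223 [(16, 216, 93), (15, 212, 91), (14, 211, 86), (12, 209, 81), (11, 207, 77), (-14, 278, 0), (9, 202, 69), (8, 199, 66), (-13, 252, 1), (-10, 235, 11), (-9, 226, 13)]
235 [(7, 216, 96), (5, 213, 92), (4, 212, 88), (2, 210, 83), (1, 207, 80), (0, 206, 75), (-28, 273, 0), (-2, 199, 69), (-4, 198, 63), (-24, 239, 10), (-23, 230, 12)]
```

View pics/w2h.png

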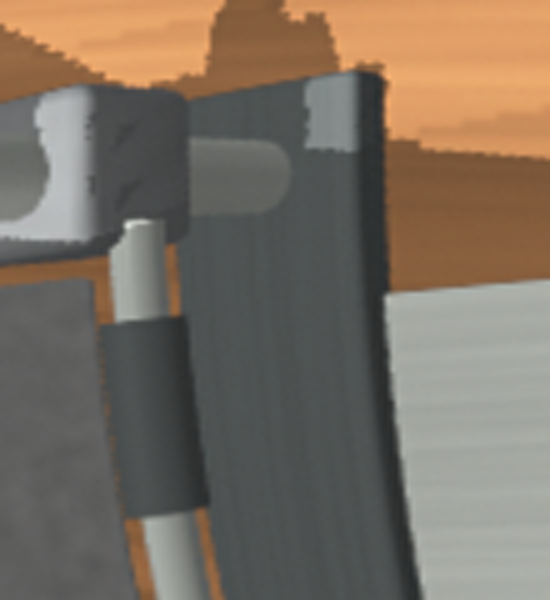

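Run:
```python
from h import *
from scipy.optimize import least_squares
f=np.load("w2.npz");p,d,w=wc(f["p"],f["d"],f["T"])
ang=np.radians(9.1);pc=np.array([.479,.056]);ex=np.array([np.cos(ang),np.sin(ang)]);ey=np.array([-ex[1],ex[0]])
L=np.stack([(w[...,:2]-pc)@ex,(w[...,:2]-pc)@ey,w[...,2]],-1)*1000
T=f["T"];o=T[:3,3];print("cam",(o[:2]-pc)@ex,(o[:2]-pc)@ey,o[2])
# pad rotation check: edges of pad black region y vs x
m=(p.max(-1)<60)&(abs(L[...,2]-7)<4)&(L[...,0]>30)&(L[...,0]<70)&(abs(L[...,1])<60)
r=(L[...,1]>188)&(L[...,1]<207)&(L[...,2]>55)&(L[...,2]<80)
v,u=np.mgrid[:420,:560]; r&=(u<75)
def sel(a,b): 
    return L[r&(L[...,0]>a)&(L[...,0]<b)]
rod=np.r_[sel(88,93),sel(5,28)]
kn=sel(40,78)
def clean(P): # drop flap panel points: y> .177+.376z-3
    return P[P[:,1]<175.5+.376*P[:,2]-2]
rod,kn=clean(rod),clean(kn)
print(len(rod),len(kn),"rod y,z range",np.percentile(rod[:,1:],[2,98],0).round(1).tolist(),"kn",np.percentile(kn[:,1:],[2,98],0).round(1).tolist())
def res(q):
    cy,cz,r1,r2,sl,sz=q
    f=lambda P,rr:np.hypot(P[:,1]-cy-sl*(P[:,0]-50),P[:,2]-cz-sz*(P[:,0]-50))-rr
    return np.r_[f(rod,r1),f(kn,r2)]
for r0 in((4,7),(3,6)):
    s=least_squares(res,[200,65,*r0,0,0],loss="soft_l1",f_scale=1.);print(np.round(s.x,3),s.cost/len(s.fun))
for a in range(-10,100,8):
    P=clean(sel(a,a+8))
    if len(P)>5:print(a,len(P),np.percentile(P[:,1],[3,97]).round(1),np.percentile(P[:,2],[3,97]).round(1))
```

```text
cam 0.076358582088223 -0.0007131784110249589 0.2791990438720483
163 638 rod y,z range [[196.5, 63.8], [199.3, 70.4]] kn [[193.6, 61.4], [200.6, 73.6]]
[ 2.0260e+02  6.5218e+01  5.4290e+00  8.1620e+00 -2.0000e-03 -4.0000e-03] 0.20974110980875219
[ 2.0260e+02  6.5218e+01  5.4290e+00  8.1620e+00 -2.0000e-03 -4.0000e-03] 0.20974110979596278
-10 40 [196.9 199.3] [64.8 69.8]
-2 51 [196.4 199.4] [63.5 70.7]
6 47 [196.7 198.8] [63.7 70. ]
14 41 [196.7 198.8] [64.2 70.4]
22 44 [196.7 199.4] [64.5 70.2]
30 53 [196.5 199.5] [63.9 70.1]
38 126 [193.7 200.2] [61.8 73.3]
46 131 [193.8 200.4] [62.2 73.2]
54 132 [193.8 200.3] [61.8 73.6]
62 135 [193.7 200.5] [61.4 73.4]
70 138 [193.7 200.3] [61.8 73.4]
78 59 [194.8 199.7] [64.2 71.2]
86 57 [196.5 199.6] [64.3 70.2]
94 96 [197.2 203. ] [65.2 79.8]
```

The hinge pin fits at 65 mm and the pad at 6.7 mm, a gap of about 58.5 mm, so boards D and B (40 + 20 mm) come closest. I'll place D on the pad.

```bash
python3 -m jog '[[-1,[0.02,-0.23,3],[0,0,0]],[-1,[0.02,-0.23,6],[0,0,0]],[-1,[0.02,-0.23,8.5],[0,0,0]],[-1,[0.02,-0.23,9.4],[0,0,0]],[-1,[0.02,-0.23,9.8],[0,0,0]],[-1,[0.02,-0.23,9.85],[0,0,0]],[-1,[0.02,-0.23,9.85],[0,0,0]],[-1,[0.02,-0.23,9.85],[0,0,0]]]'
python3 -c "
from h import *
delta([.478,.0575,.0214],9.1)"
```

```text
t: 4.42
eef_pos: [0.4785, 0.0583, 0.0222]
ee_rot: [180.0, -0.1, 9.1]
ft_force: [-0.4, -0.5, -1.5]
grip_width: 0.544
t 4.42 pos [0.4785 0.0583 0.0222] [ 1.7999e+02 -7.0000e-02  9.0600e+00] F [-0.4 -0.5 -1.5] g 0.544
shift cm [-0.06  0.07  0.08] turn [ 0.    -0.001 -0.001]
```

```bash
python3 -m jog '[[-1,[-0.03,0.04,0.08],[0,0,0]],[-1,[-0.03,0.04,0.1],[0,0,0]],[-1,[-0.03,0.04,0.1],[0,0,0]],[1,[-0.03,0.04,0.1],[0,0,0]],[1,[-0.03,0.04,0.1],[0,0,0]],[1,[-0.03,0.04,0.1],[0,0,0]],[1,[-0.03,0.04,0.1],[0,0,0]],[1,[-0.03,0.04,0.1],[0,0,0]],[1,[-0.03,0.04,-2],[0,0,0]],[1,[-0.03,0.04,-6],[0,0,0]],[1,[-0.03,0.04,-10],[0,0,0]],[1,[-0.03,0.04,-13],[0,0,0]],[1,[-0.03,0.04,-13],[0,0,0]],[1,[-0.03,0.04,-13],[0,0,0]]]'
python3 -c "
from h import *
wboard('w3',(.478,.058),.0465)
delta([.476,-.171,.12],-13.9)"
```

```text
t: 5.58
eef_pos: [0.4785, 0.0583, 0.1528]
ee_rot: [180.0, -0.2, 9.1]
ft_force: [0.2, 0.2, -0.1]
grip_width: 0.996
w3 [ 248  159   61  112 6517] [477.2  57.9] [100.   50.4] 9.0 z 46.603462068681324
t 5.63 pos [0.4776 0.0583 0.1515] [ 1.7999e+02 -5.0000e-02  9.1000e+00] F [ 1.5 -0.3 -0. ] g 1.0
shift cm [-3.78 22.62  3.15] turn [-0.    -0.001  0.401]
```

View pics/w3.png

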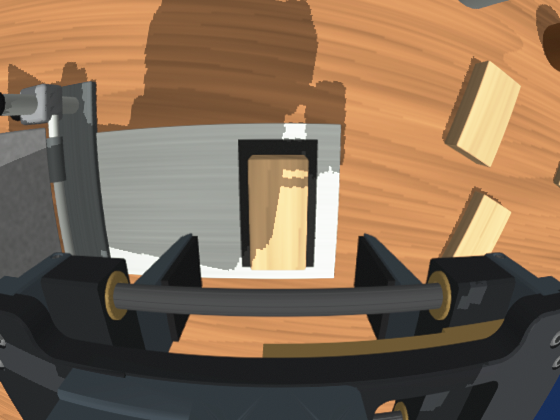

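```bash
python3 -m jog '[[1,[-0.6,4,0],[0,0,0.1]],[1,[-1.3,8,0],[0,0,0.2]],[1,[-2,12,0.5],[0,0,0.3]],[1,[-2.7,16,1.5],[0,0,0.401]],[1,[-3.3,19.5,2.5],[0,0,0.401]],[1,[-3.78,22,3],[0,0,0.401]],[1,[-3.78,22.62,3.15],[0,0,0.401]],[1,[-3.78,22.62,3.15],[0,0,0.401]],[1,[-3.78,22.62,3.15],[0,0,0.401]],[1,[-3.78,22.62,3.15],[0,0,0.401]]]'
python3 -c "
from h import *
wboard('w4',(.476,-.171),.0195)
delta([.476,-.171,.0135],-13.9)"
```

```text
t: 6.47
eef_pos: [0.4756, -0.1698, 0.1194]
ee_rot: [-180.0, 0.1, -13.8]
ft_force: [0.1, 1.0, 0.4]
grip_width: 1.001
w4 [ 246  158   63  115 6838] [ 475.1 -169.1] [ 50.4 100.3] 76.08 z 19.603965288244762
t 6.52 pos [ 0.4758 -0.1697  0.1196] [-1.7998e+02  5.0000e-02 -1.3800e+01] F [0.4 0.1 0.3] g 1.001
shift cm [ 0.06  0.12 10.61] turn [-0.     0.001  0.002]
```

View pics/w4.png

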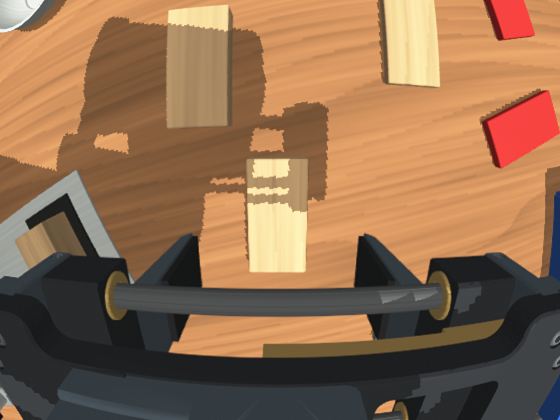

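Board B is centred between the jaws at about (277,215). I'll grip it.

```bash
python3 -m jog '[[1,[-0.08,-0.05,4],[0,0,0.002]],[1,[-0.08,-0.05,7.5],[0,0,0.002]],[1,[-0.08,-0.05,9.8],[0,0,0.002]],[1,[-0.08,-0.05,10.55],[0,0,0.002]],[1,[-0.08,-0.05,10.6],[0,0,0.002]],[-1,[-0.08,-0.05,10.6],[0,0,0.002]],[-1,[-0.08,-0.05,10.6],[0,0,0.002]],[-1,[-0.08,-0.05,10.6],[0,0,0.002]],[-1,[-0.08,-0.05,10.6],[0,0,0.002]],[-1,[-0.08,-0.05,10.6],[0,0,0.002]],[-1,[-0.08,-0.05,10.6],[0,0,0.002]],[-1,[-0.08,-0.05,10.6],[0,0,0.002]]]'
python3 -c "
from h import *
delta([.4775,.058,.10],9.05)"
```

```text
t: 7.52
eef_pos: [0.4755, -0.1705, 0.0141]
ee_rot: [180.0, -0.0, -14.0]
ft_force: [-1.0, 0.4, 8.9]
grip_width: 0.547
t 7.52 pos [ 0.4755 -0.1705  0.0141] [ 1.800e+02 -3.000e-02 -1.399e+01] F [-1.   0.4  8.9] g 0.547
shift cm [ -5.33 -22.22  -8.59] turn [ 0.    -0.    -0.402]
```

```bash
python3 -m jog '[[-1,[0,0,-3],[0,0,0]],[-1,[0,0,-6.5],[0,0,0]],[-1,[-0.7,-3,-8.6],[0,0,-0.1]],[-1,[-1.6,-7,-8.6],[0,0,-0.2]],[-1,[-2.6,-11,-8.6],[0,0,-0.3]],[-1,[-3.6,-15,-8.6],[0,0,-0.402]],[-1,[-4.5,-19,-8.6],[0,0,-0.402]],[-1,[-5.2,-21.5,-8.6],[0,0,-0.402]],[-1,[-5.33,-22.22,-8.6],[0,0,-0.402]],[-1,[-5.33,-22.22,-8.6],[0,0,-0.402]],[-1,[-5.33,-22.22,-8.6],[0,0,-0.402]],[-1,[-5.33,-22.22,-8.6],[0,0,-0.402]]]'
python3 -c "
from h import *
p,d,w=wcloud('w5')
delta([.4775,.058,.061],9.05)"
```

```text
t: 8.52
eef_pos: [0.4774, 0.0572, 0.0998]
ee_rot: [180.0, 0.0, 9.0]
ft_force: [-0.2, 0.3, -1.2]
grip_width: 0.546
t 8.57 pos [0.4774 0.057  0.0998] [1.7999e+02 1.0000e-02 8.9700e+00] F [-0.1 -0.5 -0.7] g 0.546
shift cm [ 0.02 -0.1   3.88] turn [ 0.     0.    -0.001]
```

View pics/w5.png

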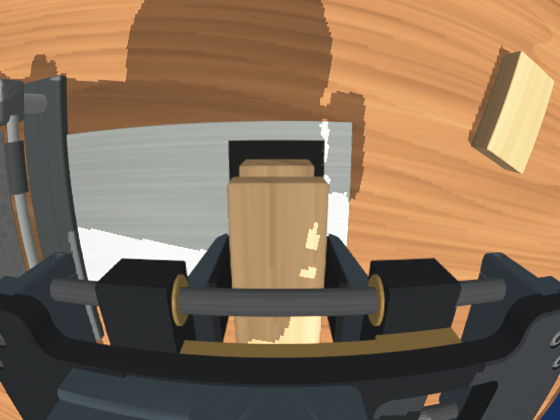

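Board B (cols 229–327) is aligned above board D (cols 240–314, lower down). I'll lower it.

```bash
python3 -m jog '[[-1,[0.02,-0.08,2],[0,0,0]],[-1,[0.02,-0.08,3.2],[0,0,0]],[-1,[0.02,-0.08,3.8],[0,0,0]],[-1,[0.02,-0.08,3.9],[0,0,0]],[-1,[0.02,-0.08,3.93],[0,0,0]],[-1,[0.02,-0.08,3.93],[0,0,0]],[-1,[0.02,-0.08,3.93],[0,0,0]]]'
```

```text
t: 9.15
eef_pos: [0.4776, 0.0585, 0.0607]
ee_rot: [180.0, -0.0, 9.0]
ft_force: [-0.6, 0.3, -0.4]
grip_width: 0.544
```

```bash
python3 -m jog '[[-1,[0,0,0.03],[0,0,0]],[-1,[0,0,0.03],[0,0,0]],[1,[0,0,0.03],[0,0,0]],[1,[0,0,0.03],[0,0,0]],[1,[0,0,0.03],[0,0,0]],[1,[0,0,0.03],[0,0,0]],[1,[0,0,0.03],[0,0,0]],[1,[0,0,-2],[0,0,0]],[1,[0,0,-6],[0,0,0]],[1,[0,0,-10],[0,0,0]],[1,[0,0,-14],[0,0,0]],[1,[0,0,-14],[0,0,0]],[1,[0,0,-14],[0,0,0]]]'
python3 -c "
from h import *
wboard('w6',(.478,.058),.0665)
p,d,w=cloud('top')
cv2.imwrite('pics/top1.png',p[:,:,::-1])
p,d,w=cloud('scene')
cv2.imwrite('pics/scene1.png',p[:,:,::-1])
delta([.478,.058,.38],9.05)"
```

```text
t: 10.23
eef_pos: [0.4786, 0.059, 0.2026]
ee_rot: [180.0, -0.3, 9.0]
ft_force: [-0.1, -0.2, -0.8]
grip_width: 0.998
w6 [ 250  156   56  102 5368] [477.1  58.7] [99.3 50.7] 8.96 z 66.59524075079376
t 10.38 pos [0.4767 0.0589 0.1996] [-1.7998e+02  1.0000e-01  9.0400e+00] F [-0.6  0.3 -0.9] g 1.004
shift cm [  0.08   0.11 -18.04] turn [-0.     0.002 -0.   ]
```

View pics/w6.png

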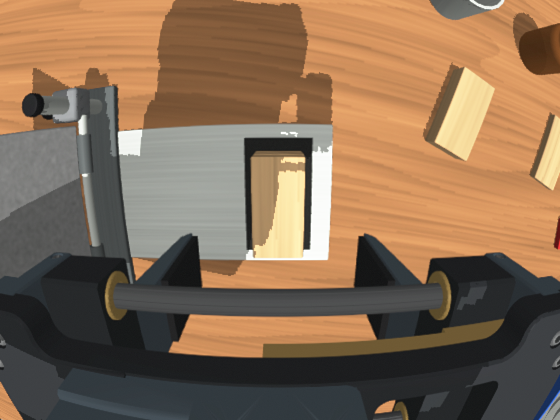

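View pics/scene1.png

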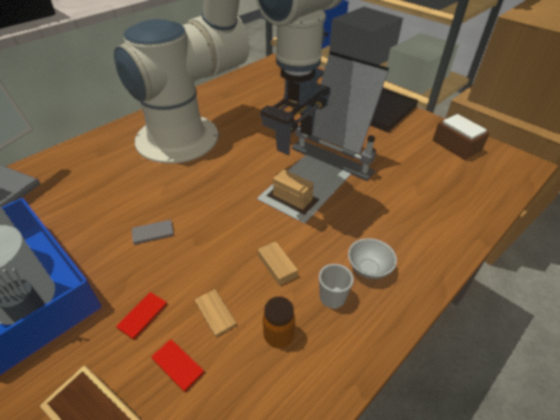

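Run:
```python
from h import *
f=np.load("w6.npz");p,d,w=wc(f["p"],f["d"],f["T"])
ang=np.radians(9.05);pc=np.array([.4777,.0581]);ex=np.array([np.cos(ang),np.sin(ang)]);ey=np.array([-ex[1],ex[0]])
loc=lambda w:np.stack([(w[...,:2]-pc)@ex,(w[...,:2]-pc)@ey,w[...,2]],-1)*1000
L=loc(w)
print("pin/knuckle z,y per x:")
v,u=np.mgrid[:420,:560]
r=(abs(L[...,1]-195)<12)&(L[...,2]>56)&(L[...,2]<80)&(u<130)
for a in range(-40,100,12):
    P=L[r&(L[...,0]>a)&(L[...,0]<a+12)]
    if len(P)>5: print(a,len(P),np.percentile(P[:,1],[3,97]).round(1),np.percentile(P[:,2],[3,97]).round(1))
pd=(p.max(-1)<60)&(abs(L[...,2]-7)<4)&(abs(L[...,0])<75)&(abs(L[...,1])<60);print("pad z",np.median(L[pd][:,2]),np.percentile(L[pd][:,1],[1,99]),np.percentile(L[pd][:,0],[99]))
for n in("top","scene"):
    p,d,w=cloud(n,np.load(n+"_p.npy"),np.load(n+"_d.npy"));L=loc(w)
    for y in range(290,560,30):
        q=(abs(L[...,0])<160)&(L[...,1]>y)&(L[...,1]<y+30)
        if q.sum(): print(n,y,np.percentile(L[q][:,2],[50,99]).round())
for y,z in((.34,.38),(.34,.271),(.2,.28),(.1,.26),(.075,.25)):
    xy=pc+y*ey;print(y,z,np.round(xy,4))
```

```text
pin/knuckle z,y per x:
-40 150 [194.9 206.3] [63.9 79.1]
-28 150 [194.7 206.4] [63.9 79.5]
-16 161 [194.9 206.2] [64.1 79.2]
-4 159 [195.  206.4] [63.9 79.3]
8 164 [194.9 206.4] [64.3 79.3]
20 166 [194.9 206.6] [63.9 79.2]
32 191 [192.3 206.7] [64.1 79.6]
44 233 [191.8 206.3] [63.  79.3]
56 234 [192.  206.6] [63.4 78.9]
68 228 [192.  206.3] [63.7 79.2]
80 156 [194.8 206.4] [64.1 78.5]
92 170 [194.9 204.6] [57.7 79.8]
pad z 6.629440087049465 [-35.95795859  36.49443833] [63.57607667]
top 290 [  0. 299.]
top 320 [-1.  5.]
top 350 [-1.  5.]
top 380 [-1.  6.]
top 410 [-1.  6.]
top 440 [ 1. 32.]
top 470 [16. 31.]
top 500 [16. 29.]
top 530 [16. 25.]
scene 290 [ -0. 297.]
scene 320 [-1.  3.]
scene 350 [-0.  3.]
scene 380 [-1.  3.]
scene 410 [-1.  3.]
scene 440 [ 1. 30.]
scene 470 [ 1. 30.]
scene 500 [ 6. 29.]
scene 530 [15. 29.]
0.34 0.38 [0.4242 0.3939]
0.34 0.271 [0.4242 0.3939]
0.2 0.28 [0.4462 0.2556]
0.1 0.26 [0.462  0.1569]
0.075 0.25 [0.4659 0.1322]
```

```bash
python3 -m jog '[[-1,[0.1,0,-4],[0,0,0]],[-1,[0.1,0,-8],[0,0,0]],[-1,[0.1,0,-12],[0,0,0]],[-1,[0.1,0,-16],[0,0,0]],[-1,[0.1,0,-20],[0,0,0]],[-1,[0.1,-3,-20],[0,0,0]],[-1,[0.1,-7,-20],[0,0,0]],[-1,[0.1,-11,-20],[0,0,0]],[-1,[0.1,-15,-20],[0,0,0]],[-1,[0.1,-19,-20],[0,0,0]],[-1,[0.1,-23,-20],[0,0,0]],[-1,[0.1,-27,-20],[0,0,0]],[-1,[0.1,-31,-20],[0,0,0]],[-1,[0.1,-35,-20],[0,0,0]],[-1,[0.1,-36,-20],[0,0,0]],[-1,[0.1,-36,-20],[0,0,0]],[-1,[0.1,-36,-20],[0,0,0]],[-1,[0.1,-36,-20],[0,0,0]]]'
python3 -c "
from h import *
p,d,w=cloud('scene')
cv2.imwrite('pics/scene2.png',p[:,:,::-1])
delta([.4226,.4038,.271],9.05)"
```

```text
t: 11.88
eef_pos: [0.422, 0.4137, 0.3996]
ee_rot: [179.9, 0.1, 9.0]
ft_force: [-0.8, -0.0, 0.4]
grip_width: 0.004
t 11.93 pos [0.4222 0.4136 0.4   ] [1.7996e+02 5.0000e-02 8.9800e+00] F [ 0.7 -0.3  0.5] g 0.008
shift cm [-0.1   0.96 12.9 ] turn [ 0.001  0.001 -0.001]
```

View pics/scene2.png

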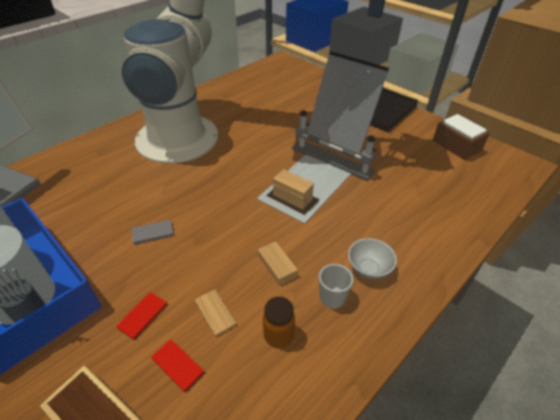

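The arm is behind the flap, clear of it. I'll descend behind it.

```bash
python3 -m jog '[[-1,[0,0,4],[0,0,0]],[-1,[0,0,8],[0,0,0]],[-1,[0,0,11],[0,0,0]],[-1,[0,0,12.7],[0,0,0]],[-1,[0,0,12.7],[0,0,0]],[-1,[0,0,12.7],[0,0,0]]]'
```

```text
t: 12.43
eef_pos: [0.4221, 0.4137, 0.2737]
ee_rot: [180.0, 0.0, 9.0]
ft_force: [0.4, 0.6, 1.0]
grip_width: 0.006
```

```bash
python3 -m jog '[[-1,[0,2,0],[0,0,0]],[-1,[0,3.5,0],[0,0,0]],[-1,[0,4.5,0],[0,0,0]],[-1,[0,5.5,0],[0,0,0]],[-1,[0,6.5,0],[0,0,0]],[-1,[0,7.5,0],[0,0,0]],[-1,[0,8.5,0],[0,0,0]],[-1,[0,9.5,0],[0,0,0]],[-1,[0,10.5,0],[0,0,0]]]'
python3 -c "
from h import *
p,d,w=cloud('scene')
cv2.imwrite('pics/scene3.png',p[:,:,::-1])
"
```

```text
t: 13.18
eef_pos: [0.4384, 0.31, 0.2735]
ee_rot: [180.0, 0.0, 9.0]
ft_force: [-0.2, 2.1, 2.7]
grip_width: 0.005
```

View pics/scene3.png

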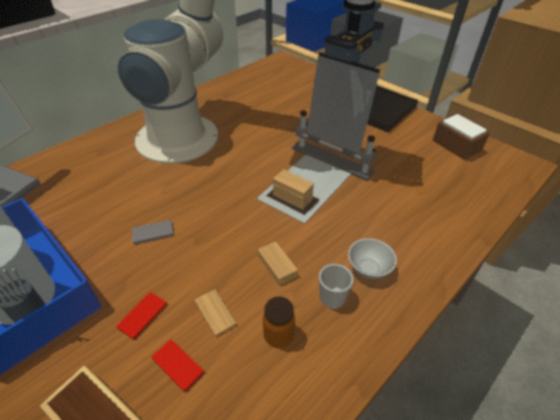

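```bash
python3 -m jog '[[-1,[0,1,0],[0,0,0]],[-1,[0,2.2,0],[0,0,0]],[-1,[0,3.4,0],[0,0,0]],[-1,[0,4.6,0],[0,0,0]],[-1,[0,5.8,0.1],[0,0,0]],[-1,[0,7,0.15],[0,0,0]],[-1,[0,8.2,0.25],[0,0,0]],[-1,[0,9.4,0.5],[0,0,0]],[-1,[0,10.6,0.9],[0,0,0]],[-1,[0,11.8,1.3],[0,0,0]],[-1,[0,13,1.9],[0,0,0]],[-1,[0,14.2,2.5],[0,0,0]],[-1,[0,15.3,3.1],[0,0,0]],[-1,[0,16,3.5],[0,0,0]]]'
python3 -c "
from h import *
p,d,w=cloud('scene')
cv2.imwrite('pics/scene4.png',p[:,:,::-1])
"
```

```text
t: 14.4
eef_pos: [0.4634, 0.1514, 0.2375]
ee_rot: [180.0, 0.1, 9.0]
ft_force: [-0.1, 0.6, 0.1]
grip_width: 0.003
```

View pics/scene4.png

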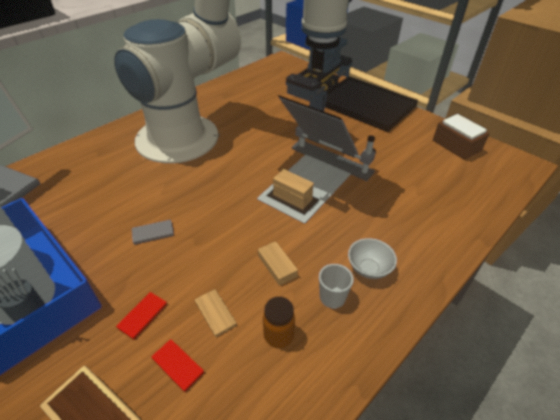

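The flap is past the tipping point and sinking, at about (320,125). I'll lift clear, let it settle and look.

```bash
python3 -m jog '[[-1,[0,0,-3],[0,0,0]],[-1,[0,0,-7],[0,0,0]],[-1,[0,0,-11],[0,0,0]],[-1,[-2,3,-15],[0,0,0]],[-1,[-4,6,-15],[0,0,0]],[-1,[-5,10,-15],[0,0,0]],[-1,[-6,14,-15],[0,0,0]],[-1,[-6,18,-15],[0,0,0]],[-1,[-6,22,-15],[0,0,0]],[-1,[-6,26,-15],[0,0,0]],[-1,[-6,30,-15],[0,0,0]],[-1,[-6,30,-15],[0,0,0]],[-1,[-6,30,-15],[0,0,0]],[-1,[-6,30,-15],[0,0,0]],[-1,[-6,30,-15],[0,0,0]],[-1,[-6,30,-15],[0,0,0]],[-1,[-6,30,-15],[0,0,0]],[-1,[-6,30,-15],[0,0,0]],[-1,[-6,30,-15],[0,0,0]],[-1,[-6,30,-15],[0,0,0]]]'
python3 -m jog '[[-1,[0,0,0],[0,0,0]],[-1,[0,0,0],[0,0,0]],[-1,[0,0,0],[0,0,0]],[-1,[0,0,0],[0,0,0]],[-1,[0,0,0],[0,0,0]],[-1,[0,0,0],[0,0,0]],[-1,[0,0,0],[0,0,0]],[-1,[0,0,0],[0,0,0]],[-1,[0,0,0],[0,0,0]],[-1,[0,0,0],[0,0,0]],[-1,[0,0,0],[0,0,0]],[-1,[0,0,0],[0,0,0]],[-1,[0,0,0],[0,0,0]],[-1,[0,0,0],[0,0,0]],[-1,[0,0,0],[0,0,0]],[-1,[0,0,0],[0,0,0]],[-1,[0,0,0],[0,0,0]],[-1,[0,0,0],[0,0,0]]]'
cat >> h.py <<'E'
def flapcheck(tag):
    ang=np.radians(9.05);pc=np.array([.4777,.0581]);ex=np.array([np.cos(ang),np.sin(ang)]);ey=np.array([-ex[1],ex[0]])
    for n in("top","scene"):
        p,d,w=cloud(n);cv2.imwrite(f'pics/{n}{tag}.png',p[:,:,::-1]);np.savez(f"{n}{tag}.npz",p=p,d=d)
        L=np.stack([(w[...,:2]-pc)@ex,(w[...,:2]-pc)@ey,w[...,2]],-1)*1000
        q=(abs(L[...,0])<75)&(L[...,1]>-25)&(L[...,1]<180)&(L[...,2]>50)&(L[...,2]<110);P=L[q]
        t=(L[...,2]<8)&(L[...,2]>-8)&(abs(L[...,0])<400)&(L[...,1]>-300)&(L[...,1]<350)&((abs(L[...,0])>140)|(L[...,1]<-120))
        T_=np.linalg.lstsq(np.c_[np.ones(t.sum()),L[t][:,:2]],L[t][:,2],rcond=None)[0]
        k=np.ones(len(P),bool)
        for _ in range(6):
            s=np.linalg.lstsq(np.c_[np.ones(k.sum()),P[k][:,:2]],P[k][:,2],rcond=None)[0];r=P[:,2]-np.c_[np.ones(len(P)),P[:,:2]]@s;k=abs(r)<max(3,2.5*r[k].std())
        print(n,k.sum(),"top z@pad,z@hinge",s[0].round(1),(s[0]+200*s[2]).round(1),"flap angle",np.degrees(np.arctan(-s[2])).round(2),"table slope",np.degrees(np.arctan(-T_[2])).round(2),"table z",(T_[0]).round(1),(T_[0]+200*T_[2]).round(1))
E
python3 -c "
from h import *
flapcheck('9')
"
```

```text
t: 16.12
eef_pos: [0.4514, -0.1525, 0.3886]
ee_rot: [180.0, -0.0, 9.1]
ft_force: [-0.2, -0.1, -0.1]
grip_width: 0.005
t: 17.62
eef_pos: [0.4514, -0.1528, 0.3885]
ee_rot: [180.0, -0.0, 9.0]
ft_force: [-0.0, 0.2, -0.8]
grip_width: 0.007
top 5234 top z@pad,z@hinge 75.1 72.9 flap angle 0.61 table slope 0.1 table z -0.1 -0.4
scene 2391 top z@pad,z@hinge 74.5 72.6 flap angle 0.56 table slope 0.01 table z -0.6 -0.6
```

View pics/scene9.png

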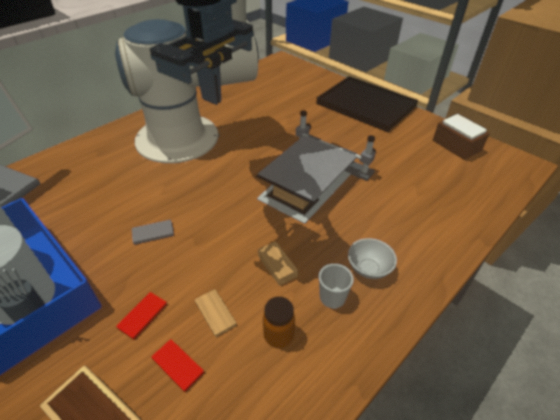

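View pics/top9.png

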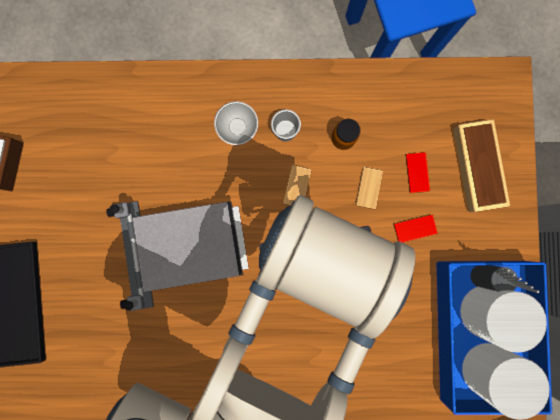

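The scene view shows the flap level on the stack at about (310,168). The spare boards, cup, bowl and jar are where they were, and the arm is clear. I'll hand it in.

```bash
python3 -c "
from h import *
flapcheck('10')
print(workorder.job_done(), status.sense()['t'])
"
```

```text
top 5248 top z@pad,z@hinge 75.1 72.8 flap angle 0.66 table slope 0.09 table z -0.1 -0.4
scene 2408 top z@pad,z@hinge 74.5 72.7 flap angle 0.52 table slope 0.01 table z -0.6 -0.6
the job is handed in; nothing more can be done
the job is handed in; nothing more can be done
```

The flap now rests level on a two-board stack on the pad, and I handed the job in at about 18 s of the 72 s allowed.

- **Board choice:** I measured the hinge about 58.5 mm above the pad, so I stacked the 40 mm board with the 20 mm board on top, 60 mm in all. Before lowering the flap, the stack was within about 1 mm of the pad's centre, with its top at 66.6 mm.
- **Flap:** I pushed it over from behind with the closed fingers, and it sank onto the stack by itself. Two checks about 0.1 s apart, from both fixed cameras, put it at 0.5 to 0.7 degrees from level.
- **Everything else:** By eye in the last pictures, the 12 and 28 mm boards, cup, bowl, jar and look-alikes are where they started, with the arm clear.
- **Disagreement between measurements:** My first rough gap estimates ranged from 54 to 59 mm. That straddled the 56 mm dividing line between 52 mm and 60 mm of boards. A close-up of the hinge from the wrist camera settled it, and the final flap tilt implies a gap of about 58 mm, which agrees.

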